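# Slide a freshly painted panel under the hand-rest bridge

### The arm

A 7-joint arm with a two-finger parallel gripper is mounted at the origin on the work surface. World frame = base frame: x ahead of the robot, y to its left, z up, the work surface at z = 0. Lengths are in m, angles in rad, forces in N, time in s.
With the tool pointing down it reaches from about 0.375 to 0.925 m from the base axis. Payload 3.1 kg.
Tool frame: the origin (TCP) lies on the centre line of the jaws, within the pads' length; the fingertips stand 17 mm ahead of it and the grasp point (between the pads) lies 2 mm behind it; y points along the fingers, z is the direction in which the jaws open and shut, and the axes are right-handed (so a half turn about y gives the same grasp; the last joint's range is limited). The gripper opens to 85 mm and grips with 20 to 120 N. Pads are 22 mm wide; open, the fingers measure 114 mm over their backs; the gripper's body (76 mm by 85 mm) begins 54 mm behind the grasp point. The pads swing forward as they close: fully open they stand 13 mm farther back than shut.
Start: joints at [-1.413, 0.383, 0.044, 1.598, -0.018, 1.161, -0.05], TCP at [0.164, 0.629, 0.248] pointing down, gripper open.
Joint ranges: [-2.61, 2.61], [-0.41, 2.15], [-1.48, 1.57], [0, 2.5], [-1.57, 4.71], [0.05, 1.97], [-2.85, 2.85]. Speed limits (rad/s): [2.79, 2.79, 3.14, 3.14, 3.14, 3.14, 3.14].

### API

Orientations are given as a unit quaternion [x, y, z, w].
In Python, from station import * gives the robot as it stands. The module is installed in compiled form; this text tells all that it offers.
- The arm moves only by the shell command python3 -m handwheel 'ROWS' [OPENING] [FORCE]. ROWS is JSON, a list of rows, each an object with "linear": the shift along the tool's x, y, z normalised to -1 to 1, where 1 is 30 mm, a list of three; "yaw": the turn about the tool's y normalised to -1 to 1, where 1 is 0.08 rad. A call has 1 to 8 rows; each row shifts and turns the pose as measured when the row begins, along the tool's axes as they then stand; what a row does not reach is not made up. A row lasts 1/12 s, in which the tool goes at most 41.7 mm and 7.16 degrees, less where a joint would pass 70% of its speed; a pose out of reach is approached as far as the arm can. A call with a number of a shift or a turn outside -1 to 1 is refused whole. A call with a gripper value outside its range is refused whole. OPENING is the opening, from 0 (shut) to 1 (fully open), set as the call begins (- or left out, the last holds). The fingers move at their own pace and stop on an object; FORCE is the grip in N (left out, the last holds). Time passes only in rows, so rows that do not move let the fingers close. It gives the time, the measured TCP pose, the force and the opening at its end, in the units of the state.
- get_state(): the state, without advancing time (a new reading comes with each control period).
- snapshot(name): name is "scene" or "top" or "wrist"; returns a dict with "image" (400x640x3 uint8, red, green, blue), "fx", "fy", "cx", "cy" (pixels), "position" and "rotation" of the camera in the world. Camera axes: x right, y up, looking along -z (the intrinsics and any distortion apply to the point x, -y, -z); pixel columns grow to the right and rows downward; lengths in m; the calibration is good to about 2 mm. A picture is of the moment at which its call begins. There is no depth.
- sign_off(): hands the job in, once; it reports no verdict.
The state is a dict: "time_s": time; "joint_positions": joint angles; "qd": joint speeds; "tau": joint torques, N m; "tcp_pos": TCP position; "eef_rot": TCP orientation; "force": force on the tool from outside, world axes, zero at the start; "ft_torque": the same for the moment, N m; "grip_width": opening from 0.0 (shut) to 1.0 (fully open).
Only numpy, scipy, OpenCV 4.12 (cv2) and the standard library are available. Lean on these libraries where they do the work, as an engineer would, in place of code of your own. Each camera call takes 0.05 s, during which the arm holds its last target. There are 200 camera calls.

### The job

Push the little painted panel flat along the table, squarely under the low wooden hand-rest bridge from its open side, until the panel's leading edge is fully home, flush against the brass stop strip behind the bridge, then take the hand away. Push it only by its edges: the face is freshly painted, so nothing may touch the painted face, the bridge included, and the panel must not be lifted or tipped. Leave everything else where it is.

Things in the scene. Friction and masses are not known exactly. Their poses are not given: they have to be found in the camera images.
- panel: loose plywood panel lying flat, 120 mm along its x, 100 mm along its y, 18 mm thick (20 mm with the paint), 0.15 to 0.3 kg. Origin at the centre of its underside, z up. It starts at the robot's right, its x axis within 30 degrees of the bridge's x, up to 15 cm off to the side of the way in. It slides under a push of 1 to 4 N
- painting: the painted face on the panel, a 104 x 84 mm layer 2 mm thick, 8 mm in from every edge of the panel and fixed to it; origin at the centre of its underside, 18 mm above the panel's; axes as the panel's. Must not be touched
- bridge: dark wooden hand-rest bridge fixed to the table. Origin on the table under the middle of its deck, z up, x the way the panel goes in (roughly the robot's left). Deck 60 mm along x (-30 to +30), 170 mm along y, underside 26 mm and top 38 mm above the table: 6 mm headroom. Cheeks 15 mm thick, inner faces at y = -70 and +70 mm, from x = -30 to +60 mm
- stop (a point): middle of the near face of the brass stop strip, 18 mm high, which crosses between the cheeks; this point is 45 mm along the bridge's x from its origin and 9 mm above the table. When the panel is home its centre is at the bridge's x = -15 mm and its trailing 45 mm sticks out of the open side
- mouth (a point): middle of the opening under the deck on the open side, 30 mm back along the bridge's x from its origin and 13 mm above the table
- red_jar: red jar with a white cap, 48 mm across, 70 mm tall, beside the bridge; origin at the centre of its foot. To be left alone
- water_glass: clear glass tumbler, 64 mm across, 75 mm tall, beside the bridge on the other side; origin at the centre of its foot. To be left alone
- brush: flat-sided paint brush, 145 mm long, 8 mm thick, lying on top of the bridge; origin on its underside near mid-length, x axis along it. To be left alone
- yellow_tube: yellow paint tube lying down, about 100 x 30 x 20 mm, beyond the work; origin under its middle. To be left alone
- blue_tube: blue paint tube lying down, about 100 x 30 x 20 mm, near the table's right side; origin under its middle. To be left alone
- tape_roll: roll of tape lying flat, 84 mm across, 24 mm high, beyond the work; origin at the centre of its underside. To be left alone
- white_bottle: white jar with a black cap, 60 mm across, 110 mm tall, past the bridge; origin at the centre of its foot. To be left alone

How it is judged:
By the outcome, as a careful person would: the job done as asked, in the order asked, and still so for the second after the job is handed in, with the robot touching nothing.
It also fails if it takes over 54 s, if anything falls off the work surface, if the arm or the gripper's body presses on something with over 40 N, if the wrist force passes 120 N, or if a joint passes its speed limit or range.

## Working session

There is one attempt and no reset: what is moved stays moved. The work goes in short steps, Python scripts to look and compute and a shell command to move; the robot and the scene stay as the last step left them, time stands still between calls to the robot, and variables do not carry over. Pictures are saved under pics/ and viewed, about 8 in all and at most 12, crops included, and the job is handed in when it is done.

```bash
mkdir -p pics
cat > h.py <<'E'
from station import *
import numpy as np, cv2, json
def snap(n,f):
    s=snapshot(n); cv2.imwrite('pics/'+f+'.png',s['image'][:,:,::-1]); 
    json.dump({k:(np.array(v).tolist()) for k,v in s.items() if k!='image'},open('pics/'+f+'.json','w')); return s
def ray(f,u,v):
    s=json.load(open('pics/'+f+'.json')); d=np.array([(u-s['cx'])/s['fx'],-(v-s['cy'])/s['fy'],-1.])
    return np.array(s['position']),np.array(s['rotation'])@d
def atz(f,u,v,z):
    p,d=ray(f,u,v); return p+d*(z-p[2])/d[2]
def tri(a,b):
    (p,d),(q,e)=ray(*a),ray(*b); A=np.c_[d,-e]; t=np.linalg.lstsq(A,q-p,rcond=None)[0]
    x,y=p+t[0]*d,q+t[1]*e; return (x+y)/2,np.linalg.norm(x-y)
def proj(f,P):
    s=json.load(open('pics/'+f+'.json')); c=np.array(s['rotation']).T@(np.array(P)-s['position'])
    return s['cx']-s['fx']*c[0]/c[2], s['cy']+s['fy']*c[1]/c[2]
E
python3 - <<'E'
from h import *
for n in('scene','top'):
    s=snap(n,n+'0'); print({k:v for k,v in s.items() if k!='image'})
print(get_state())
E
```

```text
{'fx': 395.5554561428687, 'fy': 395.5554561428687, 'cx': 318.8236847449807, 'cy': 195.69515818247774, 'position': array([0.94189574, 0.4082219 , 0.91121452]), 'rotation': array([0.09404785, 0.2786937 , 0.90298003, 0.31322817])}
{'fx': 481.40332381244195, 'fy': 481.40332381244195, 'cx': 315.56727952294466, 'cy': 203.98538222261595, 'position': array([ 0.45903371, -0.03122111,  1.18768543]), 'rotation': array([ 0.04755781, -0.04468897, -0.6951555 ,  0.71589104])}
{'time_s': 0.1, 'joint_positions': array([-1.41279179,  0.38374295,  0.04386138,  1.59943786, -0.0178607 ,
        1.16124016, -0.04992303]), 'qd': array([ 0.00054876, -0.00226399, -0.00140671, -0.00382696,  0.00139253,
       -0.00025788,  0.00044668]), 'tau': array([ 3.01708897e-03, -4.34725571e+01,  1.02946199e+00, -2.50450659e+01,
        1.09054480e-02,  5.41194342e-03, -4.68601051e-07]), 'tcp_pos': array([0.16428007, 0.62803492, 0.24701012]), 'eef_rot': array([ 0.70219244, -0.09022599,  0.09012771, -0.70047273]), 'force': array([ 0.19875006, -0.00666865, -0.55800512]), 'ft_torque': array([-0.02782273,  0.0119864 , -0.00338722]), 'grip_width': 1.0016792063311433}
```

View pics/top0.png

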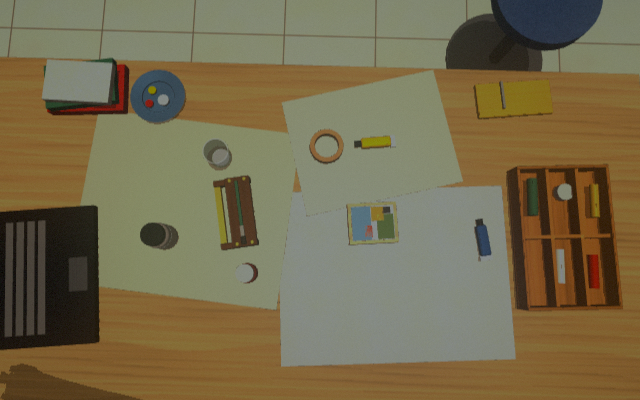

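View pics/scene0.png

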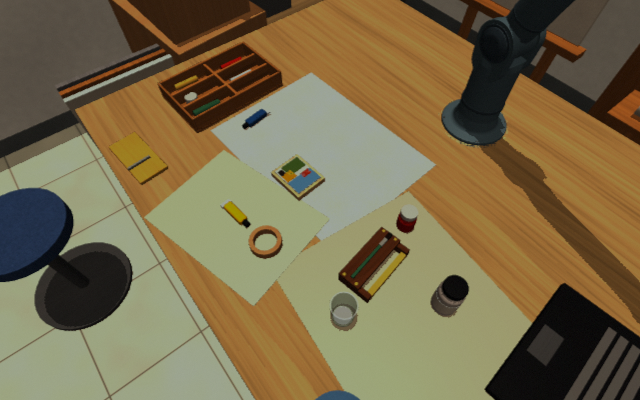

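The top view shows the bridge near (236,212), the panel near (373,223), the jar at (246,272) and the glass at (217,153). In the scene view the panel is near (298,176) and the bridge near (374,263). I'll enlarge both.

```bash
sed -i "s/^import numpy as np, cv2, json/&\nfrom scipy.spatial.transform import Rotation as R/; s/np.array(s\['rotation'\])/R.from_quat(s['rotation']).as_matrix()/" h.py
python3 - <<'E'
from h import *
def crop(f,x,y,w,h,k):
    i=cv2.imread(f'pics/{f}.png')[y:y+h,x:x+w]; i=cv2.resize(i,None,fx=k,fy=k,interpolation=cv2.INTER_CUBIC); i=cv2.convertScaleAbs(i,alpha=1.6)
    for a in range((x//20+1)*20,x+w,20): cv2.putText(i,str(a),((a-x)*k-10,10),0,.35,(0,0,255)); cv2.line(i,((a-x)*k,12),((a-x)*k,18),(0,0,255))
    for b in range((y//20+1)*20,y+h,20): cv2.putText(i,str(b),(0,(b-y)*k+4),0,.35,(0,0,255))
    return i
cv2.imwrite('pics/c_top.png',crop('top0',205,130,200,150,4))
cv2.imwrite('pics/c_scene.png',crop('scene0',265,145,160,150,4))
print(atz('top0',373,223,.02),atz('scene0',298,176,.02),proj('top0',[0,0,0]),proj('scene0',[0,0,0]))
E
```

```text
[ 0.56970422 -0.16526308  0.02      ] [ 0.57523562 -0.15996149  0.02      ] (np.float64(297.38658793012127), np.float64(466.0756385708448)) (np.float64(473.4839107946547), np.float64(121.62368937006752))
```

View pics/c_top.png

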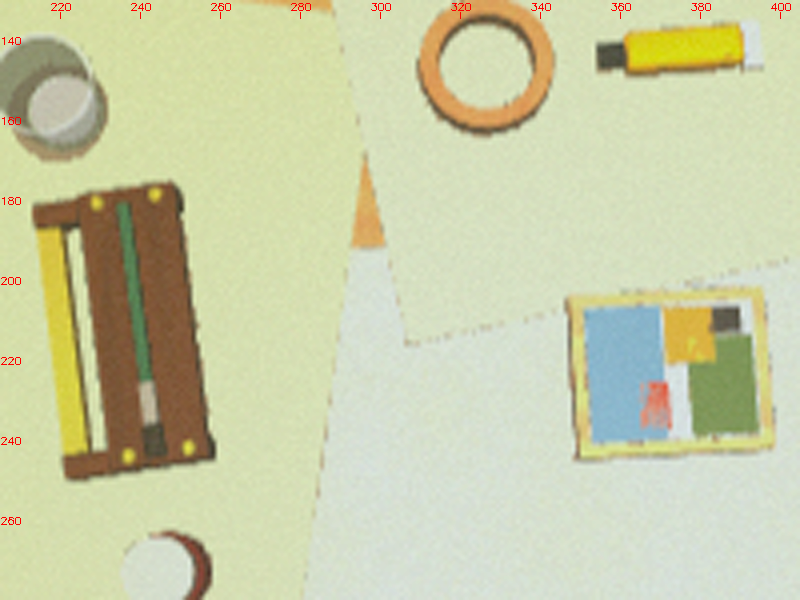

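View pics/c_scene.png

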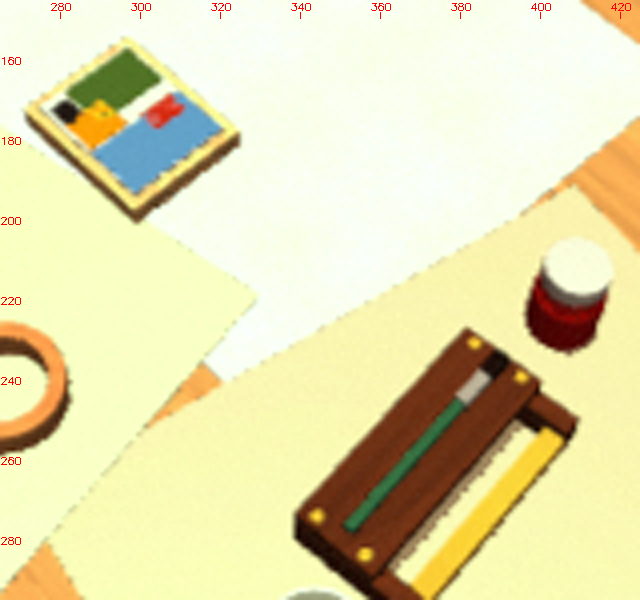

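Top crop: panel corners are at about (347,204), (396,202), (398.5,242) and (350,243), and the deck corners are visible. In the scene crop, the panel corners are (271,173), (296,154), (325,179.5) and (299,198), and the deck spans (339,274) to (400,240).

Run:
```python
from h import *
np.set_printoptions(precision=4,suppress=True)
T=lambda u,v:('top0',205+u/4,130+v/4); S=lambda u,v:('scene0',265+u/4,145+v/4)
def fit(name,loc,prs):
    P=[]
    for a,b in prs:
        p,e=tri(a,b); P.append(p); print(name,p,'gap',round(e,4))
    P=np.array(P); L=np.array(loc); a=(P-P.mean(0))[:,:2]; l=L-L.mean(0)
    z=np.sum((a[:,0]+1j*a[:,1])*np.conj(l[:,0]+1j*l[:,1])); th=np.angle(z)
    M=np.array([[np.cos(th),-np.sin(th)],[np.sin(th),np.cos(th)]])
    c=P.mean(0)[:2]-M@L.mean(0); print(name,'origin',c,'yaw deg',np.degrees(th),'z',P[:,2].mean(),'scale',abs(z)/np.sum(l**2)); return c,th
# panel x -> +y world ; panel y -> -x (near) 
c,t=fit('panel',[(.06,-.05),(-.06,-.05),(-.06,.05),(.06,.05)],[(T(568,298),S(137,212)),(T(763,288),S(25,113)),(T(774,447),S(125,38)),(T(579,454),S(240,134))])
b,tb=fit('bridge',[(-.03,-.085),(.03,-.085),(.03,.085),(-.03,.085)],[(T(176,182),S(297,516)),(T(80,190),S(372,577)),(T(105,473),S(540,382)),(T(210,455),S(466,328))])
M=R.from_euler('z',-tb).as_matrix()[:2,:2]
print('panel in bridge',M@(c-b),np.degrees(t-tb))
s=get_state(); print(R.from_quat(s['eef_rot']).as_matrix())
```

```text
panel [ 0.6143 -0.1016  0.0129] gap 0.0004
panel [ 0.6248 -0.2223  0.009 ] gap 0.0009
panel [ 0.5278 -0.2302  0.0129] gap 0.0039
panel [ 0.5183 -0.1098  0.0136] gap 0.0009
panel origin [ 0.5713 -0.166 ] yaw deg 94.74912330126557 z 0.012096476616011334 scale 0.9913207722873499
bridge [0.6761 0.141  0.0297] gap 0.0011
bridge [0.6682 0.1983 0.036 ] gap 0.0014
bridge [0.5    0.171  0.0357] gap 0.0067
bridge [0.5107 0.1115 0.0337] gap 0.0006
bridge origin [0.5887 0.1554] yaw deg 99.58614815895521 z 0.033780127097769466 scale 0.9940363450951544
panel in bridge [-0.314   0.0707] -4.83702485768964
[[ 0.9675 -0.0004  0.253 ]
 [-0.253  -0.0024  0.9675]
 [ 0.0002 -1.     -0.0024]]
```

```bash
cat >> h.py <<'E'
np.set_printoptions(precision=4,suppress=True)
B=np.array([.5887,.1554]); TH=np.radians(99.586)
def w(x,y): return B+R.from_euler('z',TH).as_matrix()[:2,:2]@[x,y]
def inb(p): return R.from_euler('z',-TH).as_matrix()[:2,:2]@(np.array(p)[:2]-B)
def need(p,zyaw):
    """p world xyz, zyaw world heading (deg) wanted of tool z: yaw units, then shift units (in the turned frame)"""
    s=get_state(); M=R.from_quat(s['eef_rot']).as_matrix(); h=np.degrees(np.arctan2(M[1,2],M[0,2]))
    dy=-((zyaw-h+180)%360-180); a=np.radians(zyaw); z=np.array([np.cos(a),np.sin(a),0]); y=np.array([0,0,-1]); x=np.cross(y,z)
    d=np.array(p)-s['tcp_pos']
    print('t',round(s['time_s'],2),'tcp',s['tcp_pos'],'bridge',inb(s['tcp_pos']),'head',round(h,2),'tilt',M[2,1],'F',s['force'],'w',round(s['grip_width'],3),'q1,7',s['joint_positions'][[0,6]])
    print('yaw units',round(np.radians(dy)/.08,2),'lin units',d@x/.03,d@y/.03,d@z/.03)
E
python3 - <<'E'
from h import *
print(w(-.314,.165)); need([.45,.5,.247],99.6); need([*w(-.314,.165),.247],99.6)
E
python3 -m handwheel '[{"linear":[1,0,0],"yaw":-0.9},{"linear":[1,0,0],"yaw":-0.9},{"linear":[1,0,0],"yaw":-0.9},{"linear":[1,0,0],"yaw":-0.9},{"linear":[1,0,0],"yaw":-0.9},{"linear":[1,0,0],"yaw":-0.8},{"linear":[1,0,-0.5],"yaw":0},{"linear":[1,0,-1],"yaw":0}]' 0.75
python3 -c "
from h import *
need([*w(-.314,.165),.247],99.6)"
```

```text
[ 0.4783 -0.1817]
t 0.1 tcp [0.1643 0.628  0.247 ] bridge [0.5367 0.3398] head 75.35 tilt -0.9999970329110339 F [ 0.1988 -0.0067 -0.558 ] w 1.002 q1,7 [-1.4128 -0.0499]
yaw units -5.29 lin units 8.678883295768985 0.00033724456257414975 -5.796369238075226
t 0.1 tcp [0.1643 0.628  0.247 ] bridge [0.5367 0.3398] head 75.35 tilt -0.9999970329110339 F [ 0.1988 -0.0067 -0.558 ] w 1.002 q1,7 [-1.4128 -0.0499]
yaw units -5.29 lin units 5.8192973116296365 0.00033724456257414975 -28.35852700690897
time_s: 0.77
tcp_pos: [0.3974, 0.5912, 0.2379]
eef_rot: [0.705, 0.072, -0.085, -0.701]
force: [-0.4, 0.9, 0.3]
grip_width: 0.749
t 0.77 tcp [0.3974 0.5912 0.2379] bridge [0.4615 0.116 ] head 102.74 tilt -0.9998291700118216 F [-0.3983  0.9473  0.2939] w 0.749 q1,7 [-1.0595  0.7793]
yaw units 0.69 lin units -1.6384019651803265 -0.30247345972230316 -25.850899636284954
```

```bash
M='python3 -m handwheel'
python3 -m handwheel '[{"linear":[0,0,-1],"yaw":0.3},{"linear":[0,0,-1],"yaw":0.3},{"linear":[0,0,-1],"yaw":0},{"linear":[0,0,-1],"yaw":0},{"linear":[0,0,-1],"yaw":0},{"linear":[0,0,-1],"yaw":0},{"linear":[0,0,-1],"yaw":0},{"linear":[0,0,-1],"yaw":0}]' >/dev/null
python3 -m handwheel '[{"linear":[0,0,-1],"yaw":0},{"linear":[0,0,-1],"yaw":0},{"linear":[0,0,-1],"yaw":0},{"linear":[0,0,-1],"yaw":0},{"linear":[0,0,-1],"yaw":0},{"linear":[0,0,-1],"yaw":0},{"linear":[0,0,-1],"yaw":0},{"linear":[0,0,-1],"yaw":0}]' >/dev/null
python3 -c "
from h import *
need([*w(-.314,.165),.247],99.6)"
```

```text
t 2.1 tcp [0.4845 0.0873 0.2314] bridge [-0.0498  0.1141] head 99.22 tilt -0.9994891463261695 F [ 0.0331 -0.2419  0.0244] w 0.751 q1,7 [-0.547   1.4903]
yaw units -0.08 lin units -1.6981913433263185 -0.5206757740722509 -8.805280100614874
```

```bash
python3 -m handwheel '[{"linear":[-0.2,0,-1],"yaw":0},{"linear":[-0.2,0,-1],"yaw":0},{"linear":[-0.2,0,-1],"yaw":0},{"linear":[-0.2,0,-1],"yaw":0},{"linear":[-0.2,0,-1],"yaw":0},{"linear":[-0.2,0,-1],"yaw":0},{"linear":[-0.2,0,-1],"yaw":0},{"linear":[-0.2,0,-0.8],"yaw":0}]' >/dev/null
python3 -m handwheel '[{"linear":[0,0,0],"yaw":0},{"linear":[0,0,0],"yaw":0},{"linear":[0,0,0],"yaw":0}]' >/dev/null
python3 - <<'E'
from h import *
need([*w(-.314,.165),.08],99.6); print(R.from_quat(get_state()['eef_rot']).as_matrix()); snap('wrist','wr1')
print(json.load(open('pics/wr1.json')))
E
```

```text
t 3.02 tcp [ 0.4668 -0.1728  0.2338] bridge [-0.3033  0.1749] head 98.31 tilt -0.9992785320088743 F [-0.2558 -1.1233  0.0137] w 0.751 q1,7 [-0.235   2.0216]
yaw units -0.28 lin units 0.32847759548733907 5.125197822135308 -0.35667491848135247
[[ 0.989  -0.0304 -0.1446]
 [ 0.1439 -0.0228  0.9893]
 [-0.0333 -0.9993 -0.0182]]
{'fx': 278.36148434744996, 'fy': 278.36148434744996, 'cx': 318.1520100966926, 'cy': 199.90789622526418, 'position': [0.3860051858671511, -0.1825329752395695, 0.36277133228182346], 'rotation': [-0.10406754067712101, -0.10726622965835336, 0.7492232442636477, 0.6452351766661143]}
```

View pics/wr1.png

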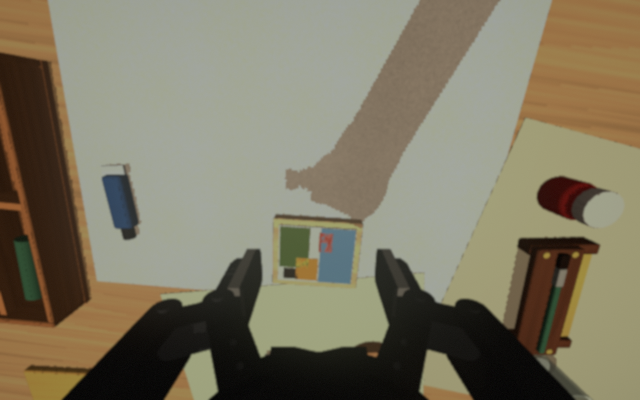

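The wrist view shows the panel at about (273..362, 217..286) and the bridge at (520..600, 240..350). I'll check my pose estimates by projecting the expected corners into it.

Run:
```python
from h import *
i=cv2.imread('pics/wr1.png'); k=4
t=np.radians(94.75); 
pan=[np.r_[np.array([.5713,-.166])+R.from_euler('z',t).as_matrix()[:2,:2]@np.array(q),.018] for q in[(.06,.05),(-.06,.05),(-.06,-.05),(.06,-.05)]]
br=[np.r_[w(*q),.038] for q in[(-.03,-.085),(.03,-.085),(.03,.085),(-.03,.085)]]
def ov(x,y,W,H,P):
    j=cv2.resize(i[y:y+H,x:x+W],None,fx=k,fy=k,interpolation=cv2.INTER_CUBIC); j=cv2.convertScaleAbs(j,alpha=1.6)
    p=np.array([[(a-x+.5)*k,(b-y+.5)*k] for a,b in [proj('wr1',q) for q in P]]); cv2.polylines(j,[p.round().astype(int)],True,(255,0,255)); return j
cv2.imwrite('pics/ov1.png',np.hstack([ov(260,205,105,130,pan),ov(515,230,90,130,br)]))
```

```text
(no output)
```

View pics/ov1.png

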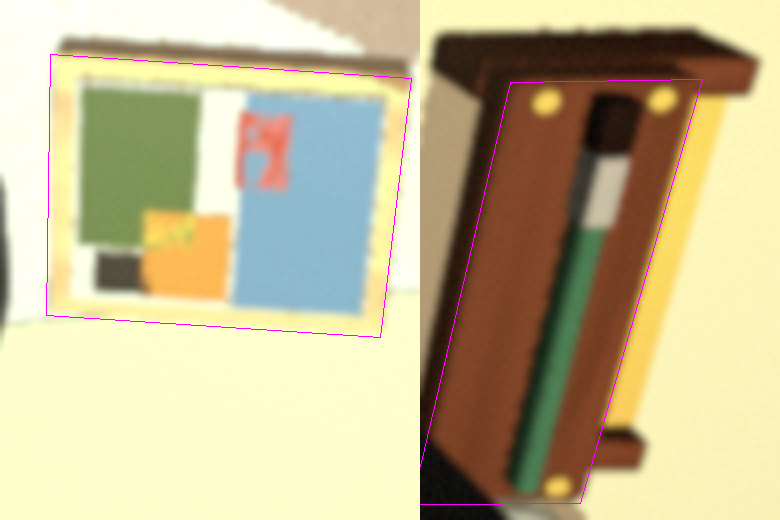

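The overlay agrees within about 3 mm. Now I'll descend beside the panel's near edge.

```bash
python3 -m handwheel '[{"linear":[0.2,0.8,-0.2],"yaw":-0.28},{"linear":[0.1,0.8,-0.1],"yaw":0},{"linear":[0,0.8,0],"yaw":0},{"linear":[0,0.8,0],"yaw":0},{"linear":[0,0.8,0],"yaw":0},{"linear":[0,0.8,0],"yaw":0},{"linear":[0,0.5,0],"yaw":0},{"linear":[0,0,0],"yaw":0}]' >/dev/null
python3 -c "
from h import *
need([*w(-.314,.165),.03],99.6);print(R.from_quat(get_state()['eef_rot']).as_matrix()[:,1])"
```

```text
t 3.73 tcp [ 0.4809 -0.1664  0.0692] bridge [-0.2993  0.1599] head 101.27 tilt -0.9996421367766377 F [-1.0534  0.2501  0.323 ] w 0.751 q1,7 [-0.1523  2.2098]
yaw units 0.36 lin units -0.17154339309810077 1.3066409460820771 -0.48859547271377435
[-0.0223 -0.0148 -0.9996]
```

```bash
python3 -m handwheel '[{"linear":[-0.1,0.5,-0.3],"yaw":0.3},{"linear":[0,0.5,-0.15],"yaw":0},{"linear":[0,0.3,0],"yaw":0},{"linear":[0,0,0],"yaw":0},{"linear":[0,0,0],"yaw":0}]' 
python3 -m handwheel '[{"linear":[0,0.15,0],"yaw":0},{"linear":[0,0.1,0],"yaw":0},{"linear":[0,0,0],"yaw":0}]'
python3 -c "
from h import *
need([*w(-.314,.165),.02],99.6);print(R.from_quat(get_state()['eef_rot']).as_matrix()[:,1])
snap('wrist','wr2');snap('scene','sc2')"
```

```text
time_s: 4.15
tcp_pos: [0.4833, -0.1727, 0.03]
eef_rot: [0.707, 0.057, -0.073, -0.701]
force: [-0.5, 1.2, -0.5]
grip_width: 0.75
time_s: 4.4
tcp_pos: [0.4857, -0.1712, 0.0245]
eef_rot: [0.707, 0.06, -0.072, -0.701]
force: [0.6, -0.2, -0.0]
grip_width: 0.752
t 4.4 tcp [ 0.4857 -0.1712  0.0245] bridge [-0.3049  0.156 ] head 100.75 tilt -0.9998183977519971 F [ 0.5885 -0.2467 -0.0198] w 0.752 q1,7 [-0.1022  2.262 ]
yaw units 0.25 lin units -0.3004651511500011 0.14960523999619443 -0.30334114959957775
[-0.0165 -0.0095 -0.9998]
```

View pics/wr2.png

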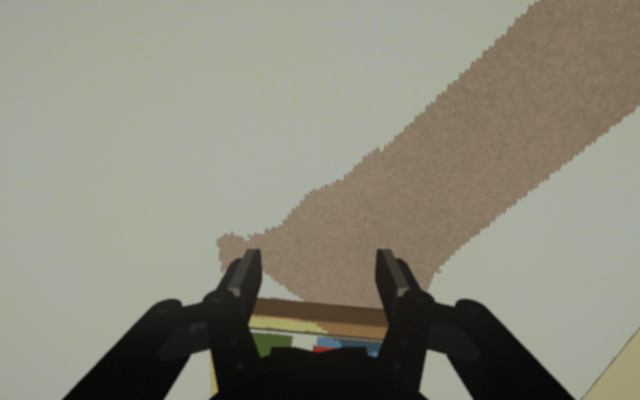

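The wrist view shows both fingers (tips near (250,252) and (388,252)) just behind the panel's near edge (row ~305). I'll lower gently to find the table.

```bash
python3 -m handwheel '[{"linear":[-0.1,0.15,-0.15],"yaw":0.2},{"linear":[0,0,0],"yaw":0}]'
python3 -m handwheel '[{"linear":[0,0.12,0],"yaw":0},{"linear":[0,0,0],"yaw":0}]'
python3 -m handwheel '[{"linear":[0,0.1,0],"yaw":0},{"linear":[0,0,0],"yaw":0}]'
```

```text
time_s: 4.67
tcp_pos: [0.4842, -0.1769, 0.0208]
eef_rot: [0.708, 0.055, -0.066, -0.701]
force: [-0.9, -0.1, -0.1]
grip_width: 0.752
time_s: 4.83
tcp_pos: [0.484, -0.1777, 0.0171]
eef_rot: [0.708, 0.054, -0.065, -0.701]
force: [-0.5, 0.4, -0.4]
grip_width: 0.75
time_s: 5.0
tcp_pos: [0.4837, -0.178, 0.0136]
eef_rot: [0.708, 0.054, -0.065, -0.701]
force: [0.6, -0.2, 0.6]
grip_width: 0.748
```

```bash
python3 -m handwheel '[{"linear":[0.4,0,0],"yaw":0},{"linear":[0.4,0,0],"yaw":0},{"linear":[0.3,0,0],"yaw":0},{"linear":[0.3,0,0],"yaw":0},{"linear":[0.3,0,0],"yaw":0},{"linear":[0.3,0,0],"yaw":0}]'
python3 -c "
from h import *
need([*w(-.314,.061),.0136],99.6);print(R.from_quat(get_state()['eef_rot']).as_matrix()[:,1])"
```

```text
time_s: 5.5
tcp_pos: [0.5454, -0.1676, 0.0116]
eef_rot: [0.707, 0.052, -0.066, -0.702]
force: [-1.8, -0.4, 2.1]
grip_width: 0.749
t 5.5 tcp [ 0.5454 -0.1676  0.0116] bridge [-0.3113  0.0964] head 99.56 tilt -0.9997606310047263 F [-1.8114 -0.3672  2.0938] w 0.749 q1,7 [-0.1073  2.2193]
yaw units -0.01 lin units 1.1811053128061813 -0.06601416430602933 -0.09189140117392251
[-0.0196 -0.0097 -0.9998]
```

```bash
python3 -m handwheel '[{"linear":[0.25,-0.07,0],"yaw":0},{"linear":[0.25,-0.03,0],"yaw":0},{"linear":[0.25,-0.01,0],"yaw":0},{"linear":[0.2,-0.01,0],"yaw":0},{"linear":[0.15,0,0],"yaw":0},{"linear":[0,0,0],"yaw":0}]'
python3 -c "
from h import *
need([*w(-.314,.061),.0136],99.6);print(R.from_quat(get_state()['eef_rot']).as_matrix()[:,1])
snap('top','top2')
i=cv2.imread('pics/top2.png')[140:290,200:410];cv2.imwrite('pics/top2c.png',cv2.convertScaleAbs(cv2.resize(i,None,fx=3.8,fy=3.8,interpolation=cv2.INTER_CUBIC),alpha=1.6))"
```

```text
time_s: 6.0
tcp_pos: [0.5855, -0.1591, 0.0145]
eef_rot: [0.707, 0.054, -0.067, -0.702]
force: [-0.5, 0.1, -0.0]
grip_width: 0.749
t 6.0 tcp [ 0.5855 -0.1591  0.0145] bridge [-0.3096  0.0556] head 99.79 tilt -0.999812461312896 F [-0.5212  0.1019 -0.0323] w 0.749 q1,7 [-0.1212  2.1902]
yaw units 0.04 lin units -0.18090517679383078 0.030710315946678366 -0.1461919028985004
[-0.0169 -0.0095 -0.9998]
```

View pics/top2c.png

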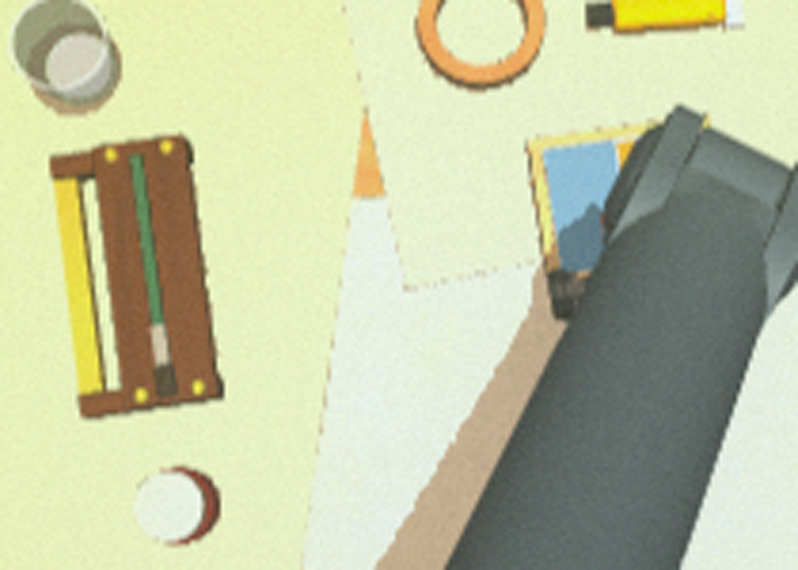

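The panel is now squared. Its leading-far corner is at crop (528,141), the far edge runs toward (640,123), and the left edge runs down to about (551,270).

```bash
python3 - <<'E'
from h import *
f=lambda u,v: inb(atz('top2',200+u/3.8,140+v/3.8,.018))
a,b,c=f(528,141),f(640,123),f(551,270)
print(a,b,c,np.degrees(np.arctan2(*(a-b)[::-1])), np.degrees(np.arctan2(*(c-a)[::-1]))-90)
E
python3 -m handwheel '[{"linear":[-0.4,0,0],"yaw":0},{"linear":[-0.6,0,0],"yaw":0},{"linear":[-0.6,-0.3,0],"yaw":0},{"linear":[0,-1,0],"yaw":0},{"linear":[0,-1,0],"yaw":0},{"linear":[0,-1,0],"yaw":0},{"linear":[0,0,0],"yaw":0}]'
```

```text
[-0.2474 -0.0519] [-0.3212 -0.0537] [-0.2499  0.0336] 1.348982406967933 1.7052086077748072
time_s: 6.63
tcp_pos: [0.5345, -0.1669, 0.1156]
eef_rot: [0.707, 0.052, -0.067, -0.702]
force: [1.4, -0.5, 0.6]
grip_width: 0.745
```

```bash
python3 -m handwheel '[{"linear":[0,0,-0.5],"yaw":1},{"linear":[0,0,-0.5],"yaw":1},{"linear":[0,0,-0.5],"yaw":1},{"linear":[0,0,-0.5],"yaw":1},{"linear":[0,0,-0.5],"yaw":1},{"linear":[0,0,0],"yaw":1},{"linear":[0,0,0],"yaw":1},{"linear":[0,0,0],"yaw":1}]' >/dev/null
python3 -m handwheel '[{"linear":[0,0,0],"yaw":1},{"linear":[0,0,0],"yaw":1},{"linear":[0,0,0],"yaw":1},{"linear":[0,0,0],"yaw":1},{"linear":[0,0,0],"yaw":1},{"linear":[0,0,0],"yaw":1},{"linear":[0,0,0],"yaw":1},{"linear":[0,0,0],"yaw":1}]' >/dev/null
python3 -m handwheel '[{"linear":[0,0,0],"yaw":1},{"linear":[0,0,0],"yaw":1},{"linear":[0,0,0],"yaw":0}]'
python3 -c "
from h import *
need([*w(-.42,-.002),.0136],9.6);print(R.from_quat(get_state()['eef_rot']).as_matrix()[:,1])"
```

```text
time_s: 8.22
tcp_pos: [0.5331, -0.2466, 0.1182]
eef_rot: [0.554, -0.443, 0.443, -0.549]
force: [0.0, -0.6, 0.6]
grip_width: 0.751
t 8.22 tcp [ 0.5331 -0.2466  0.1182] bridge [-0.3872  0.1217] head 12.43 tilt -0.9999765606732731 F [ 0.0392 -0.6353  0.5519] w 0.751 q1,7 [-0.2943  0.9806]
yaw units 0.62 lin units 1.0954345651080861 3.4861309561340392 4.124588790695654
[-0.0045 -0.0051 -1.    ]
```

```bash
python3 -m handwheel '[{"linear":[0.3,0,0.8],"yaw":0.6},{"linear":[0.3,0,0.8],"yaw":0},{"linear":[0.3,0,0.8],"yaw":0},{"linear":[0.2,0,0.8],"yaw":0},{"linear":[0,0,0.8],"yaw":0},{"linear":[0,0,0],"yaw":0},{"linear":[0,0,0],"yaw":0}]'>/dev/null
python3 -m handwheel '[{"linear":[0,0.6,0],"yaw":0},{"linear":[0,0.6,0],"yaw":0},{"linear":[0,0.6,0],"yaw":0},{"linear":[0,0.6,0],"yaw":0},{"linear":[0,0.4,0],"yaw":0},{"linear":[0,0.2,0],"yaw":0},{"linear":[0,0,0],"yaw":0},{"linear":[0,0,0],"yaw":0}]'
python3 -c "
from h import *
need([*w(-.42,-.002),.0136],9.6);print(R.from_quat(get_state()['eef_rot']).as_matrix()[:,1])"
```

```text
time_s: 9.47
tcp_pos: [0.6528, -0.26, 0.0214]
eef_rot: [0.545, -0.455, 0.451, -0.541]
force: [0.3, 0.9, 0.3]
grip_width: 0.746
t 9.47 tcp [ 0.6528 -0.26    0.0214] bridge [-0.4202  0.006 ] head 10.35 tilt -0.9999722605053377 F [0.3473 0.93   0.2522] w 0.746 q1,7 [-0.1587  0.944 ]
yaw units 0.16 lin units -0.0075720503026387226 0.2598677961719844 0.2659617450664688
[-0.0074  0.     -1.    ]
```

```bash
python3 -m handwheel '[{"linear":[0,0.2,0.25],"yaw":0.15},{"linear":[-0.4,0.02,0],"yaw":0},{"linear":[-0.4,0,0],"yaw":0},{"linear":[-0.3,0,0],"yaw":0},{"linear":[-0.3,0,0],"yaw":0},{"linear":[-0.3,0,0],"yaw":0},{"linear":[-0.3,0,0],"yaw":0}]'
python3 -c "
from h import *
need([*w(-.13,-.002),.0136],9.6);print(R.from_quat(get_state()['eef_rot']).as_matrix()[:,1])"
```

```text
time_s: 10.05
tcp_pos: [0.6533, -0.1979, 0.0192]
eef_rot: [0.541, -0.455, 0.458, -0.539]
force: [0.3, -0.5, -0.3]
grip_width: 0.752
t 10.05 tcp [ 0.6533 -0.1979  0.0192] bridge [-0.3591 -0.0048] head 9.5 tilt -0.9999867706372685 F [ 0.2531 -0.5368 -0.2828] w 0.752 q1,7 [-0.2655  0.8601]
yaw units -0.02 lin units -7.638156020245657 0.18662466443789463 -0.09247374879804265
[ 0.001 -0.005 -1.   ]
```

```bash
python3 -m handwheel '[{"linear":[0.4,0,0],"yaw":0},{"linear":[0,0.16,0],"yaw":0},{"linear":[0,0.06,0],"yaw":0},{"linear":[-0.3,0,0],"yaw":0},{"linear":[-0.3,0,0],"yaw":0},{"linear":[-0.3,0,0],"yaw":0},{"linear":[-0.3,0,0],"yaw":0}]'
python3 -m handwheel '[{"linear":[-0.3,0,0],"yaw":0},{"linear":[-0.3,0,0],"yaw":0},{"linear":[-0.3,0,0],"yaw":0},{"linear":[-0.3,0,0],"yaw":0},{"linear":[-0.3,0,0],"yaw":0},{"linear":[-0.3,0,0],"yaw":0}]'
python3 -c "
from h import *
need([*w(-.13,-.002),.0136],9.6);print(R.from_quat(get_state()['eef_rot']).as_matrix()[:,1]);snap('wrist','wr3');snap('top','top3')"
```

```text
time_s: 10.63
tcp_pos: [0.6491, -0.1733, 0.0126]
eef_rot: [0.541, -0.455, 0.46, -0.538]
force: [0.3, -0.6, 0.2]
grip_width: 0.751
time_s: 11.13
tcp_pos: [0.6392, -0.1133, 0.0126]
eef_rot: [0.541, -0.454, 0.459, -0.538]
force: [-0.0, -1.4, 0.5]
grip_width: 0.751
t 11.13 tcp [ 0.6392 -0.1133  0.0126] bridge [-0.2733 -0.0051] head 9.5 tilt -0.9999680329171228 F [-0.0195 -1.3648  0.5087] w 0.751 q1,7 [-0.4112  0.7604]
yaw units -0.02 lin units -4.778108472552929 -0.03268931127765254 -0.10222465637027776
[ 0.0032 -0.0073 -1.    ]
```

View pics/wr3.png

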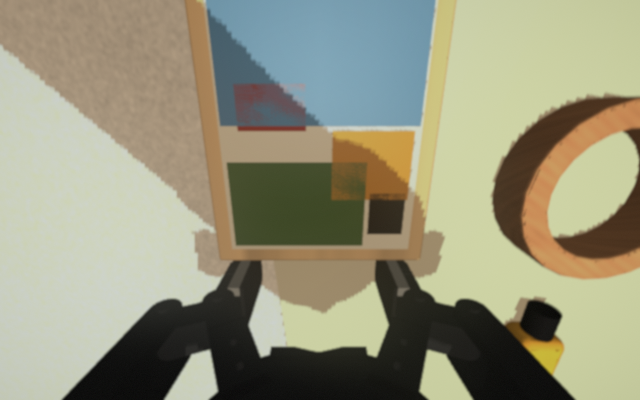

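Both fingers bear squarely on the trailing edge (row ~260, columns 220–423), with the panel centred. Continuing.

```bash
python3 -m handwheel '[{"linear":[-0.35,0,0],"yaw":0},{"linear":[-0.35,0,0],"yaw":0},{"linear":[-0.35,0,0],"yaw":0},{"linear":[-0.35,0,0],"yaw":0},{"linear":[-0.35,0,0],"yaw":0},{"linear":[-0.35,0,0],"yaw":0},{"linear":[-0.35,0,0],"yaw":0}]'
python3 -m handwheel '[{"linear":[-0.35,0,0],"yaw":0},{"linear":[-0.35,0,0],"yaw":0},{"linear":[-0.35,0,0],"yaw":0},{"linear":[-0.35,0,0],"yaw":0},{"linear":[-0.25,0,0],"yaw":0},{"linear":[0,0,0],"yaw":0}]'
python3 -c "
from h import *
need([*w(-.086,-.002),.0136],9.6);print(R.from_quat(get_state()['eef_rot']).as_matrix()[:,1]);snap('wrist','wr4');snap('top','top4')
i=cv2.imread('pics/top4.png')[150:270,200:320]
j=cv2.imread('pics/wr4.png');cv2.imwrite('pics/v4.png',cv2.convertScaleAbs(np.hstack([cv2.resize(i,None,fx=3.3,fy=3.3,interpolation=cv2.INTER_CUBIC),cv2.resize(j[:, 120:520],(396,396))]),alpha=1.5))"
```

```text
time_s: 11.82
tcp_pos: [0.6263, -0.0366, 0.0125]
eef_rot: [0.541, -0.454, 0.461, -0.538]
force: [0.9, -1.4, 1.4]
grip_width: 0.751
time_s: 12.32
tcp_pos: [0.6171, 0.0224, 0.0119]
eef_rot: [0.541, -0.453, 0.459, -0.539]
force: [0.5, -0.6, -0.1]
grip_width: 0.751
t 12.32 tcp [0.6171 0.0224 0.0119] bridge [-0.1358 -0.0059] head 9.66 tilt -0.9999672044744712 F [ 0.5095 -0.56   -0.0991] w 0.751 q1,7 [-0.6502  0.5657]
yaw units 0.01 lin units -1.6616951939804785 -0.05588895791459007 -0.12916118911051833
[ 0.0042 -0.0069 -1.    ]
```

View pics/v4.png

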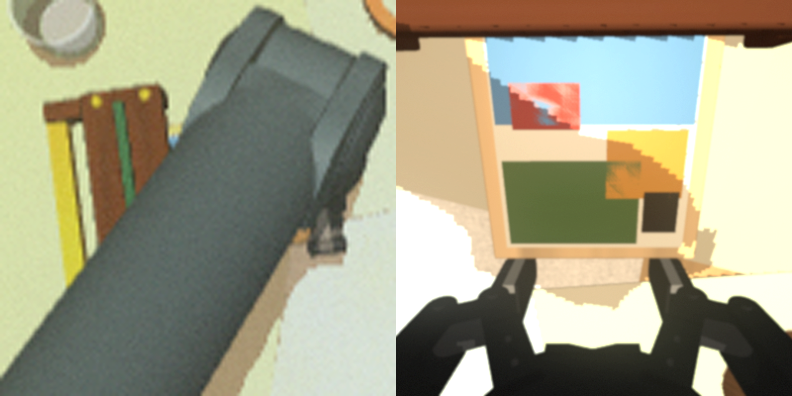

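The panel is entering square under the deck: the deck edge is level at row ~38, the panel spans columns 470–718 and the cheeks are at 418 and 743, so the gaps are about 20 and 10 mm. I'll push slowly until it meets the stop.

```bash
python3 -m handwheel '[{"linear":[-0.25,-0.02,0],"yaw":0},{"linear":[-0.25,-0.02,0],"yaw":0},{"linear":[-0.25,0,0],"yaw":0},{"linear":[-0.25,0,0],"yaw":0},{"linear":[-0.2,0,0],"yaw":0}]'
python3 -m handwheel '[{"linear":[-0.15,0,0],"yaw":0},{"linear":[-0.15,0,0],"yaw":0}]'
python3 -m handwheel '[{"linear":[-0.12,0,0],"yaw":0},{"linear":[-0.1,0,0],"yaw":0}]'
python3 -c "
from h import *
need([*w(-.086,-.002),.0136],9.6)"
```

```text
time_s: 12.83
tcp_pos: [0.6105, 0.0537, 0.0129]
eef_rot: [0.54, -0.455, 0.462, -0.536]
force: [-0.1, -0.2, 0.7]
grip_width: 0.747
time_s: 13.0
tcp_pos: [0.6089, 0.064, 0.0129]
eef_rot: [0.541, -0.455, 0.462, -0.536]
force: [0.4, -1.1, 1.1]
grip_width: 0.75
time_s: 13.17
tcp_pos: [0.608, 0.0715, 0.0129]
eef_rot: [0.541, -0.454, 0.462, -0.537]
force: [2.9, -7.3, -0.5]
grip_width: 0.747
t 13.17 tcp [0.608  0.0715 0.0129] bridge [-0.0859 -0.005 ] head 9.26 tilt -0.9999168229623094 F [ 2.9398 -7.2696 -0.5484] w 0.747 q1,7 [-0.743   0.4758]
yaw units -0.07 lin units 0.0030367325000272396 -0.023613627986768942 -0.10108288646653042
```

Force rose to 7 N at TCP x = −0.086, exactly the predicted home point. One more gentle seating press, then I'll back away.

```bash
python3 -m handwheel '[{"linear":[-0.12,0,0],"yaw":-0.05},{"linear":[-0.12,0,0],"yaw":0},{"linear":[-0.12,0,0],"yaw":0}]'
python3 -c "
from h import *
need([*w(-.086,-.002),.0136],9.6);snap('wrist','wr5')"
```

```text
time_s: 13.42
tcp_pos: [0.6088, 0.0718, 0.0138]
eef_rot: [0.544, -0.447, 0.467, -0.535]
force: [0.8, -5.6, -0.4]
grip_width: 0.754
t 13.42 tcp [0.6088 0.0718 0.0138] bridge [-0.0858 -0.0059] head 9.41 tilt -0.9995260266780019 F [ 0.8438 -5.5571 -0.3846] w 0.754 q1,7 [-0.7595  0.4633]
yaw units -0.04 lin units 0.005779861721725647 0.006150455377169848 -0.1291988786945721
```

Firmly stopped with no further advance. Backing off and raising, then checking.

```bash
python3 -m handwheel '[{"linear":[0.3,0,0],"yaw":0},{"linear":[0.5,0,0],"yaw":0},{"linear":[0.7,0,0],"yaw":0},{"linear":[0.7,-0.2,0],"yaw":0},{"linear":[0.6,-1,0],"yaw":0},{"linear":[0.6,-1,0],"yaw":0},{"linear":[0.6,-1,0],"yaw":0},{"linear":[0.6,-1,0],"yaw":0}]'
python3 -m handwheel '[{"linear":[1,-0.5,0],"yaw":0},{"linear":[1,-0.5,0],"yaw":0},{"linear":[1,0,0],"yaw":0},{"linear":[1,0,0],"yaw":0},{"linear":[1,0,0],"yaw":0},{"linear":[1,0,0],"yaw":0},{"linear":[0,0,0],"yaw":0},{"linear":[0,0,0],"yaw":0}]'
python3 - <<'E'
from h import *
need([*w(-.4,0),.2],9.6);snap('top','top6');snap('scene','sc6')
i=cv2.imread('pics/top6.png')[145:275,200:320];j=cv2.imread('pics/sc6.png')[190:320,300:420]
r=lambda a:cv2.resize(a,None,fx=3.3,fy=3.3,interpolation=cv2.INTER_CUBIC)
cv2.imwrite('pics/v6.png',cv2.convertScaleAbs(np.hstack([r(i),r(j)]),alpha=1.4))
E
```

```text
time_s: 14.13
tcp_pos: [0.6228, -0.0607, 0.1366]
eef_rot: [0.549, -0.454, 0.456, -0.533]
force: [0.1, -0.1, -1.1]
grip_width: 0.751
time_s: 14.8
tcp_pos: [0.6566, -0.2577, 0.1824]
eef_rot: [0.542, -0.453, 0.463, -0.536]
force: [0.6, 1.3, -0.4]
grip_width: 0.751
t 14.8 tcp [ 0.6566 -0.2577  0.1824] bridge [-0.4186  0.0019] head 9.29 tilt -0.9998797496969873 F [ 0.5919  1.333  -0.3747] w 0.751 q1,7 [-0.2584  0.8496]
yaw units -0.07 lin units -0.6213002547841534 -0.5858410803254601 0.062259851268798766
```

View pics/v6.png

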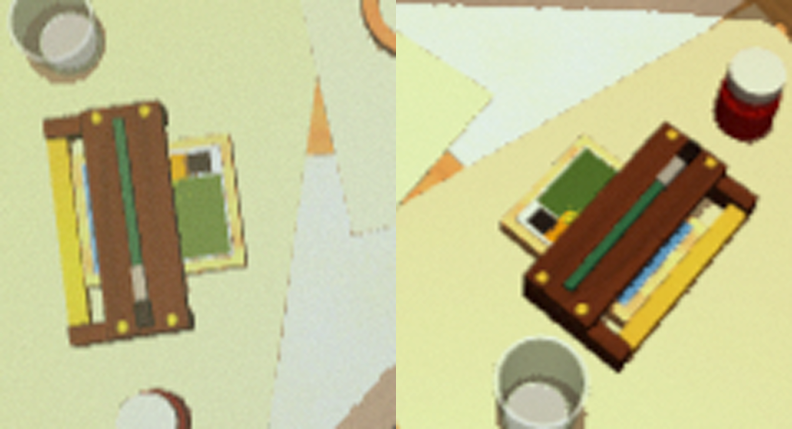

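The panel sits square. Its trailing edge, (230,137)–(245,264), is parallel to the deck edge, (163,103)–(190,322), and the brush, jar and glass are unmoved. I'll use one last zoom on the seam at the stop.

Run:
```python
from h import *
i=cv2.imread('pics/top6.png')[178:252,208:258];j=cv2.imread('pics/sc6.png')[238:302,355:415]
r=lambda a:cv2.resize(a,(390,520),interpolation=cv2.INTER_CUBIC)
cv2.imwrite('pics/v7.png',cv2.convertScaleAbs(np.hstack([r(i),r(j)]),alpha=1.4))
T=lambda u,v:inb(atz('top6',200+u/3.3,145+v/3.3,.018))
print('trailing corners (bridge)',T(230,137),T(245,264))
a,b=(cv2.imread(f'pics/{f}.png').astype(int) for f in('top0','top6'))
for n,x,y in[('tape',326,146),('yellow',375,142),('blue',483,238),('bottle',157,235),('jar',246,272),('glass',217,153),('brush',240,210)]:
    print(n,np.abs(a-b)[y-8:y+8,x-8:x+8].mean().round(1))
```

```text
trailing corners (bridge) [-0.0751 -0.0521] [-0.0742  0.0437]
tape 17.4
yellow 13.5
blue 8.8
bottle 7.2
jar 15.8
glass 13.4
brush 7.6
```

View pics/v7.png

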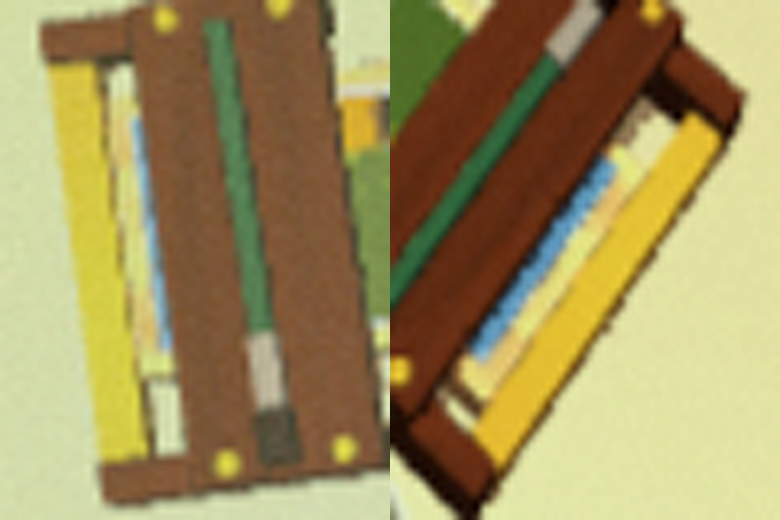

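The panel meets the stop along its whole leading edge in both views. Both trailing corners measure x = −0.075, as they should.

```bash
python3 -c "
from station import *
print(sign_off())"
```

```text
the job is handed in; nothing more can be done
None
```

The panel is home against the brass stop and the job is handed in, at about 15 s of the 54 s allowed.

I squared the panel and moved it about 70 mm sideways with two fingers on its near edge. I then pushed its trailing edge about 29 cm under the bridge and drew the hand back and up.

**Last checks:**
- **Contact with the stop:** the push force rose to about 7 N at the predicted home position, and a second gentle press moved it no further.
- **Position:** from the top view, both trailing corners lie at x = −0.075 and −0.074 m in the bridge frame, against −0.075 m wanted. The seam at the stop looked closed in both the top and scene views.
- **Off-centre:** the panel sits about 4 mm to the bridge's −y side, well inside the cheeks.
- **Hand:** it ended about 34 cm behind the panel and 18 cm up, touching nothing.
- **Painted face:** I saw no contact in any view.
- **Other things:** the brush, jar and glass looked unmoved. I did not check the tape roll, tubes or bottle by eye at the end. A rough before-and-after pixel comparison was inconclusive, because brightness differed everywhere (mean differences of 7 to 17 levels).

**Disagreements:**
- Early triangulated heights came out 4 to 8 mm low (12 mm for the 18 mm panel, 34 mm for the 38 mm deck).
- The wrist view put the bridge about 3 mm from my two-camera estimate. Neither this nor the low heights affected the result.

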